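# Ready the dry-bath heater with its tube block

### The arm

A 6-joint arm with a two-finger parallel gripper is mounted at the origin on a cart in front of the work surface, level with it; the furniture and walls round the work are solid. World frame = base frame: x ahead of the robot, y to its left, z up, the work surface at z = 0. Lengths are in m, angles in degrees, forces in N, time in s.
With the tool pointing down it reaches from about 0.325 to 0.775 m from the base axis. Payload 5.5 kg.
Tool frame: the origin (TCP) lies midway between the tips of the shut fingers; the grasp point (between the pads) lies r.grip_depth behind it (r.grip_depth is the distance from the TCP to the grasp point, in m); z points along the fingers, y is the line along which they close (so a half turn about z gives the same grasp; the last joint's range is limited). The gripper opens to 88 mm and grips with 3 to 60 N. Pads are 20 mm wide; open, the fingers measure 115 mm over their backs; the gripper's body (75 mm by 178 mm) begins 61 mm behind the grasp point.
Start: joints at [-76.301, 5.22, 70.514, -0, 104.267, -3.249], TCP at [0.175, -0.574, 0.223] pointing down, gripper open.
Joint ranges: [-164.24, 164.24], [-49.07, 125.15], [9.68, 141.18], [-86.29, 266.29], [3.28, 154.24], [-151.56, 151.56]. Speed limits (degrees/s): [147.25, 147.25, 172.46, 180, 180, 180].

### API

Orientations are given as a 3x3 rotation matrix whose columns are the frame's x, y, z axes.
In Python, from bench import r, read_camera, get_calibration, models gives the robot as it stands. The module is installed in compiled form; this text tells all that it offers.
- The arm moves only by the tool shift_gripper, called after "Request:" as a command line: name --argument value ..., lists and objects as JSON in quotes. Schema: {"type":"object","properties":{"rows":{"type":"array","items":{"type":"object","properties":{"rot":{"type":"array","items":{"type":"number"},"minItems":3,"maxItems":3},"pos":{"type":"array","items":{"type":"number"},"minItems":3,"maxItems":3},"jaw":{"type":"number"}},"additionalProperties":false,"required":["jaw"]},"minItems":1,"maxItems":12},"grip_n":{"type":"number"},"only":{"type":"string"},"quiet":{"type":"boolean"},"lines":{"type":"string"}},"required":["rows"],"additionalProperties":false}. rows is a list of rows, 1 to 12 of them, each an object with the fields rot (a list: a rotation vector rx, ry, rz in a scale on which 1.0 is 180 degrees), pos (a list: dx, dy, dz in a scale on which 1.0 is 0.8 m), jaw (the finger opening in m); a field left out counts as zero (the opening has to be given); each row is the pose to reach, as a shift and turn from the pose commanded when the call began, along the tool's axes at that moment; what a row does not reach only later rows make up. A row lasts 1/10 s, in which the tool goes at most 0.05 m and 8.59 degrees, less where a joint would pass 70% of its speed; a pose out of reach is approached as far as the arm can. The fingers move at their own pace and stop on an object; grip_n is the grip in N (left out, the last holds). Time passes only in rows, so rows that do not move let the fingers close. The tool returns the time, the measured TCP pose, the force, the opening and the grip force at its end. only (a regular expression) keeps the lines of the reply that match it, lines (a string "A,B") keeps lines A to B, and quiet returns only ok. Input that does not fit is refused with a message, and nothing moves.
- r.get_state(): the state, without advancing time (a new reading comes with each control period).
- read_camera(name): name is "side" or "top" or "wrist"; returns (picture, depth): 420x560x3 uint8, red, green, blue; 420x560 float32, m along the optical axis (not along the pixel's ray), 0 where there is no reading.
- get_calibration(name): a dict with "fx", "fy", "cx", "cy" (pixels), "R" (3x3) and "t" (3): a world point X has camera coordinates R X + t. Camera axes: x right, y down, z forward; pixel columns grow to the right and rows downward; lengths in m; the calibration is good to about 2 mm. A picture is of the moment at which its call begins: read the wrist's pose just before it. get_calibration takes no time and is no camera call; for the wrist camera it gives the pose at the moment of the call.
- r.job_done(): hands the job in; it is judged then, once.
Trained networks look in the newest picture that a camera, given by its name, has taken for a name from the list of things; names that differ only in an ending like _2 or _b are one class to them, and where a whole thing is asked for, a point or a joint stands for the part that bears it (a point fixed in the world has none). Each returns a list of dicts, best first, with "conf" (0 to 1); they miss things now and then, are a little off and sometimes report something else, mostly with a low value. They report only what shows in the picture. A call takes as long as a camera call. They do not tell look-alikes from the thing itself.
- models.boxes_of(thing, camera): "xy" ([column, row] in pixels, amid what is visible of it).
The state is a dict: "t": time; "joint_pos": joint angles; "qvel": joint speeds; "effort": joint torques, N m; "position": TCP position; "ee_rot": TCP orientation; "wrist_force": force on the tool from outside, world axes, zero at the start; "torque": the same for the moment, N m; "finger_gap": finger opening in m; "grasp_force": force on a finger pad.
Only numpy, scipy, OpenCV 4.12 (cv2) and the standard library are available. Lean on these libraries where they do the work, as an engineer would, in place of code of your own. Each camera call takes 0.05 s, during which the arm holds its last target. There are 200 camera calls.

### The job

Get the dry-bath heater ready: take the brown spacer plate off the aluminium tube block and lay it squarely on top of the pile of spacer plates, and set the tube block down gently on the heater so that the recess in its underside drops over the raised heating plate and it sits fully home, level. Leave the other things on the bench where they are.

Things in the scene. Friction and masses are not known exactly. Their poses are not given: they have to be found in the camera images.
- heater: Dry-bath heater: white casing fixed on the bench, 62 mm high, sloping control panel in front, raised bare aluminium heating plate on its flat top. Origin on the bench plane under the plate's centre; x points from the front to the rear, along the plate's length, y to its left, z up. The casing reaches from x = -127 to +88 mm and 67 mm to each side.
- heating_plate (a point): Centre of the top face of the heater's raised heating plate, 72 mm above the bench; axes as the heater's. The plate is 84 mm long (x), 44 mm wide (y), stands 10 mm above the casing, and its upper edges have 4 mm chamfers at 45 degrees that guide the block.
- tube_block: Loose aluminium block, 15 wells on top, 96 (x) x 56 (y) x 50 mm high, 0.5 kg; starts on the bench under the spacer. Origin: centre of its underside, z up. Recess below 88 x 48 mm, 9 mm deep: 2 mm to spare each side over the heating plate. Home, the recess's ceiling lies on the plate: origin 9 mm below plate top, 63 mm above the bench. Either way round is right. Grip across its width.
- spacer: Brown hard-laminate spacer plate lying loose on the tube block (its underside 50 mm above the bench): 104 mm long (x), 64 mm wide (y), 8 mm thick, about 75 g, 10 mm hanging hole near one end. It juts out about 4 mm beyond the block all round. Origin at the centre of its underside, z up. Grip it across its width.
- pile_top: Upper one of two loose spacer plates, same as the other spacer, that lie on one another flat on the bench as the start of the pile. Origin at the centre of its underside, 8 mm above the bench (its top is 16 mm above the bench), x along its length.
- pile_base: Lower one of the two plates of the pile, same plate; origin at the centre of its underside on the bench.
- microtube_rack: Blue microtube rack with a few tubes, 62 x 105 mm, 34 mm high, a bystander on the bench; origin at the centre of its underside.
- blue_cap_bottle: Clear bottle with a blue cap, 58 mm across, 98 mm high, a bystander behind the heater; origin at the centre of its underside.
Not all that is in view belongs to the job. Leave any turquoise look-alike of the tube_block alone.

How it is judged:
By the outcome, as a careful person would: the job done as asked, in the order asked, and still so for the second after the job is handed in, with the robot touching nothing.
It also fails if it takes over 62 s, if anything falls off the work surface, if the arm or the gripper's body presses on something with over 40 N, if the wrist force passes 120 N, or if a joint passes its speed limit or range.

## Working session

There is one attempt and no reset: what is moved stays moved. The work goes in short steps, Python scripts to look and compute and a tool call to move; the robot and the scene stay as the last step left them, time stands still between calls to the robot, and variables do not carry over. Pictures are saved under pics/ and viewed, at most 10 in all, crops included, and the job is handed in when it is done.

```bash
mkdir -p pics; cat > h.py <<'E'
import numpy as np, cv2
from bench import r, read_camera, get_calibration, models
def cloud(name):
    c=get_calibration(name); p,d=read_camera(name)
    v,u=np.mgrid[0:420,0:560]
    X=np.stack([(u-c['cx'])/c['fx']*d,(v-c['cy'])/c['fy']*d,d],-1)
    W=(X-c['t'])@np.array(c['R']); W[d<=0]=np.nan
    return p,d,W,c
def save(n,p): cv2.imwrite('pics/'+n,cv2.cvtColor(p,cv2.COLOR_RGB2BGR))
E
python3 - <<'E'
from h import *
ims=[]
for n in ['top','side']:
    p,d,W,c=cloud(n); np.savez(n+'.npz',p=p,W=W)
    save(n+'.png',p)
    print(n,'cam at',(-np.array(c['R']).T@c['t']).round(3))
    for t in ['heater','tube_block','spacer','pile_top','microtube_rack','blue_cap_bottle']:
        for b in models.boxes_of(t,n):
            u,v=map(int,map(round,b['xy'])); print(t,b['conf'],(u,v),W[v,u].round(3))
s=r.get_state(); print(s['t'],s['position'],s['ee_rot'],s['finger_gap'],r.grip_depth)
E
```

```text
top cam at [ 0.442 -0.018  1.161]
heater 0.66 (161, 224) [0.568 0.281 0.07 ]
tube_block 0.94 (332, 294) [ 0.399 -0.159  0.02 ]
tube_block 0.9 (233, 240) [0.534 0.102 0.018]
tube_block 0.37 (292, 239) [ 0.54  -0.054  0.016]
spacer 0.79 (397, 264) [ 0.477 -0.319  0.058]
pile_top 0.96 (292, 242) [ 0.532 -0.054  0.016]
pile_top 0.47 (160, 222) [0.573 0.284 0.07 ]
microtube_rack 0.77 (270, 186) [0.68  0.007 0.024]
blue_cap_bottle 0.63 (227, 141) [0.778 0.116 0.103]
blue_cap_bottle 0.62 (161, 220) [0.578 0.28  0.073]
side cam at [ 0.382 -0.976  0.546]
heater 0.66 (247, 188) [0.567 0.221 0.058]
tube_block 0.77 (247, 318) [ 0.468 -0.339  0.025]
tube_block 0.65 (249, 187) [0.574 0.224 0.059]
tube_block 0.55 (242, 214) [0.527 0.076 0.042]
spacer 0.62 (250, 294) [ 0.48  -0.314  0.06 ]
pile_top 0.63 (253, 246) [ 0.531 -0.062  0.017]
microtube_rack 0.82 (293, 227) [ 0.647 -0.015  0.03 ]
blue_cap_bottle 0.95 (328, 195) [0.782 0.092 0.063]
0.7 [ 0.17489397 -0.57395272  0.22268251] [[ 9.56581991e-01  2.91463367e-01 -2.33479105e-05]
 [ 2.91463365e-01 -9.56581990e-01 -5.83658825e-05]
 [-3.93457073e-05  4.90266915e-05 -9.99999998e-01]] 0.0877113641905505 0.0187
```

View pics/top.png

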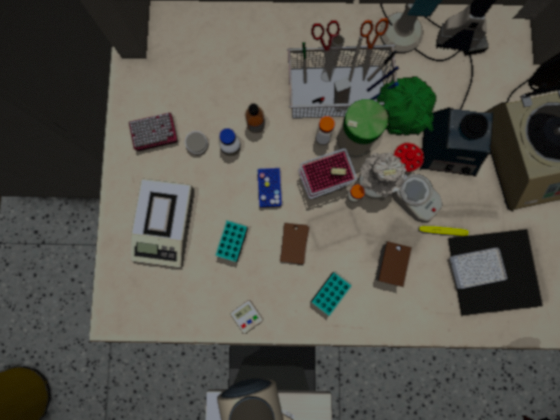

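View pics/side.png

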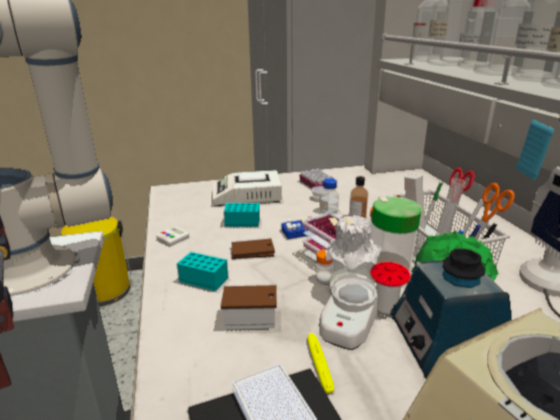

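The top view shows two brown plates: (395,264) at z≈58 mm on a silver block, and (294,243) at z≈16 mm, which is the pile. The heater is at (161,222). The turquoise blocks at (332,294) and (232,241) are look-alikes. The side view shows the bare-metal block under the plate at (250,310). That one fits the tube block because it is aluminium with the brown plate on top. Next I'll confirm it in a crop and fit the rectangles.

```bash
cat >> h.py <<'E'
def rect(W,ctr,rad,z0,z1,p=None,mask=None):
    m=(W[...,2]>z0)&(W[...,2]<z1)&(np.hypot(W[...,0]-ctr[0],W[...,1]-ctr[1])<rad)
    if mask is not None: m&=mask
    k=cv2.morphologyEx(m.astype(np.uint8),cv2.MORPH_OPEN,np.ones((2,2)))
    P=W[k>0]; (c,s,a)=cv2.minAreaRect((P[:,:2]*1000).astype(np.float32))
    if s[0]<s[1]: s=(s[1],s[0]); a+=90
    return np.round(c,1),np.round(s,1),round((a+90)%180-90,1),len(P),round(np.median(P[:,2])*1000,1)
E
python3 - <<'E'
from h import *
A={n:np.load(n+'.npz') for n in ['top','side']}
for n in A:
    W=A[n]['W'];p=A[n]['p'].astype(int); br=(p[...,0]-p[...,2]>25)&(p[...,0]<150)
    for nm,c,z0,z1,mk in [('spacer',(.477,-.317),.05,.07,None),('pile',(.532,-.054),.010,.024,br),('casing',(.55,.28),.05,.085,None),('plate',(.573,.284),.0665,.085,None)]:
        try: print(n,nm,rect(W,c,.09 if nm!='casing' else .16,z0,z1,mask=mk))
        except Exception as e: print(n,nm,e)
a=cv2.resize(A['top']['p'][215:315,270:430],(640,400),interpolation=2)
b=cv2.resize(A['side']['p'][200:340,160:320],(228*1,200),interpolation=2)
h=cv2.resize(A['top']['p'][170:275,125:200],(143,200),interpolation=2)
o=np.zeros((600,640,3),np.uint8);o[:400]=a;o[400:,:228]=b;o[400:,240:383]=h;save('crop.png',o)
E
```

```text
top spacer (array([ 479.4, -324.9]), array([109. ,  80.4]), -14.2, 1067, np.float64(nan))
top pile (array([527. , -59.7]), array([107.9,  57.9]), -14.7, 920, np.float64(nan))
top casing (array([nan, nan]), array([0., 0.]), 0.0, 3560, np.float64(nan))
top plate (array([591.8, 284.2]), array([83.5, 42.6]), -6.5, 567, np.float64(nan))
side spacer (array([ 487.5, -278.5]), array([144.9, 102. ]), 76.5, 1315, np.float64(nan))
side pile (array([532.2, -68.1]), array([103.6,  57. ]), -8.4, 595, np.float64(nan))
side casing (array([615.5, 410.3]), array([622. ,  73.8]), 67.3, 1042, np.float64(nan))
side plate (array([600.1, 277.6]), array([98.5, 46.7]), 9.0, 177, np.float64(nan))
```

View pics/crop.png

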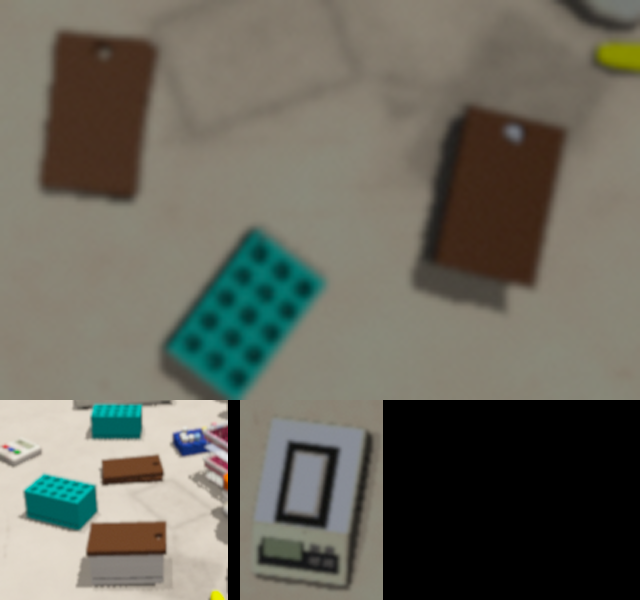

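The crop confirms it: the plate at top (395,264) lies on the bare aluminium block, its hanging hole at the far end. The pile is at (294,243) and the turquoise block is separate. I'll go above the spacer now.

Careful with the scale: shifts go in shares of 0.8 m and turns go in shares of 180 degrees. That gives: 0.364 m / 0.8 = 0.455, 0.315 m / 0.8 = 0.3938, 30 degrees / 180 = 0.1667.

Request:
shift_gripper --rows '[{"rot": [0.0444,0,0],"pos": [0.05,-0.0213,-0.0125],"jaw": 0.088},{"rot": [0,0,0.0444],"pos": [0.1125,-0.0463,-0.025],"jaw": 0.088},{"rot": [0,0,0.0833],"pos": [0.1688,-0.07,-0.0375],"jaw": 0.088},{"rot": [0,0,0.1222],"pos": [0.225,-0.0938,-0.0375],"jaw": 0.088},{"rot": [0,0,0.1667],"pos": [0.2813,-0.1175,-0.0375],"jaw": 0.088},{"rot": [0,0,0.1667],"pos": [0.3375,-0.1413,-0.0375],"jaw": 0.088},{"rot": [0,0,0.1667],"pos": [0.3938,-0.165,-0.0375],"jaw": 0.088},{"rot": [0,0,0.1667],"pos": [0.455,-0.1894,-0.0375],"jaw": 0.088},{"rot": [0,0,0.1667],"pos": [0.455,-0.1894,-0.0375],"jaw": 0.088},{"rot": [0,0,0.1667],"pos": [0.455,-0.1894,-0.0375],"jaw": 0.088},{"rot": [0,0,0.1667],"pos": [0.455,-0.1894,-0.0375],"jaw": 0.088}]'

```text
t: 1.8
position: [0.4783, -0.3236, 0.2526]
ee_rot: [[0.974, -0.226, -0.001], [-0.226, -0.974, -0.001], [-0.0, 0.001, -1.0]]
wrist_force: [0.5, 0.1, -0.6]
finger_gap: 0.0877
grasp_force: 0.0
```

```bash
sed -i 's/P=W\[k>0\];/P=W[(k>0)\&m];/' h.py
python3 - <<'E'
from h import *
p,d,W,c=cloud('wrist'); np.savez('w1.npz',p=p,W=W); save('w1.png',p)
s=r.get_state(); print(s['position'],np.degrees(np.arctan2(s['ee_rot'][1][0],s['ee_rot'][0][0])),(-np.array(c['R']).T@c['t']).round(3))
print(rect(W,(.477,-.322),.09,.05,.07))
A={n:np.load(n+'.npz') for n in ['top','side']}
for n in A:
    W=A[n]['W'];p=A[n]['p'].astype(int); br=(p[...,0]-p[...,2]>25)&(p[...,0]<150)
    for nm,c,z0,z1,mk in [('spacer',(.477,-.322),.05,.07,br),('pile',(.532,-.054),.010,.024,br),('casing',(.55,.28),.05,.068,None),('plate',(.590,.284),.0665,.085,None)]:
        try: print(n,nm,rect(W,c,.065 if nm!='casing' else .16,z0,z1,mask=mk))
        except Exception as e: print(n,nm,e)
E
```

```text
[ 0.47794179 -0.3240507   0.25272826] -13.14222659488533 [ 0.543 -0.341  0.416]
(array([ 477.9, -317.1]), array([103.1,  63.1]), -13.2, 6770, np.float64(58.9))
top spacer (array([ 477.4, -314.1]), array([101.3,  60.3]), -13.8, 893, np.float64(58.7))
top pile (array([529.2, -60.9]), array([101.6,  62.6]), -6.0, 850, np.float64(16.9))
top casing (array([584.4, 234.2]), array([232.1, 179.2]), 83.7, 2763, np.float64(62.5))
top plate (array([591.8, 283.8]), array([83.4, 41.9]), -6.5, 519, np.float64(72.9))
side spacer (array([ 478.1, -319.1]), array([99.2, 61.3]), -13.1, 1083, np.float64(59.7))
side pile (array([529.6, -66.6]), array([99.9, 59.7]), -6.2, 547, np.float64(18.0))
side casing (array([587.4, 228.2]), array([223. , 177.5]), 84.4, 767, np.float64(63.7))
side plate (array([597. , 277.1]), array([90.8, 44.8]), 4.2, 150, np.float64(73.8))
```

View pics/w1.png

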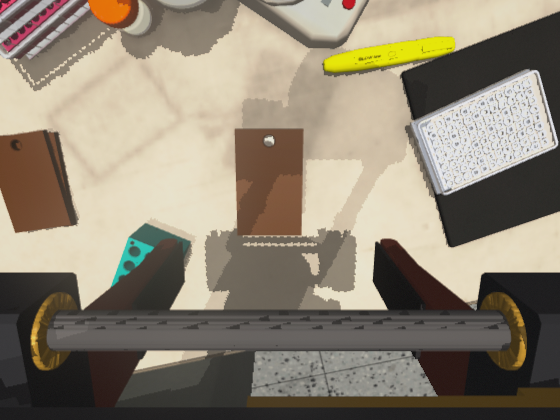

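The wrist view shows the spacer centred at (269,182), squared up with the tool, and the pile at (37,180). The block is clear of the fingers. I'll descend, keeping the grip to the plate's thickness, then close.

Converted, 0.2015 m / 0.8 = 0.2519, -0.0068 m / 0.8 = -0.0085.

Request:
shift_gripper --rows '[{"pos": [-0.002,-0.0085,0.0563],"jaw": 0.088},{"pos": [-0.002,-0.0085,0.1125],"jaw": 0.088},{"pos": [-0.002,-0.0085,0.1688],"jaw": 0.088},{"pos": [-0.002,-0.0085,0.2125],"jaw": 0.088},{"pos": [-0.002,-0.0085,0.2375],"jaw": 0.088},{"pos": [-0.002,-0.0085,0.2519],"jaw": 0.088},{"pos": [-0.002,-0.0085,0.2519],"jaw": 0.088},{"pos": [-0.002,-0.0085,0.2519],"jaw": 0.088},{"pos": [-0.002,-0.0085,0.2519],"jaw": 0.06},{"pos": [-0.002,-0.0085,0.2519],"jaw": 0.06},{"pos": [-0.002,-0.0085,0.2519],"jaw": 0.06},{"pos": [-0.002,-0.0085,0.2519],"jaw": 0.06}]' --grip_n 12

```text
t: 3.05
position: [0.4793, -0.3161, 0.052]
ee_rot: [[0.974, -0.226, 0.001], [-0.226, -0.974, -0.001], [0.001, 0.0, -1.0]]
wrist_force: [-0.5, 0.3, 1.7]
finger_gap: 0.0642
grasp_force: 12.0
```

Converted, -0.233 m / 0.8 = -0.2913, -0.215 m / 0.8 = -0.2688, -6 degrees / 180 = -0.0333.

Request:
shift_gripper --rows '[{"pos": [0,0,-0.025],"jaw": 0.06},{"pos": [0,0,-0.075],"jaw": 0.06},{"pos": [0,0,-0.1313],"jaw": 0.06},{"rot": [0,0,-0.0056],"pos": [-0.025,-0.0375,-0.1625],"jaw": 0.06},{"rot": [0,0,-0.0111],"pos": [-0.0375,-0.0813,-0.1875],"jaw": 0.06},{"rot": [0,0,-0.0167],"pos": [-0.0625,-0.1313,-0.2063],"jaw": 0.06},{"rot": [0,0,-0.0222],"pos": [-0.0875,-0.1813,-0.225],"jaw": 0.06},{"rot": [0,0,-0.0278],"pos": [-0.1125,-0.2313,-0.2375],"jaw": 0.06},{"rot": [0,0,-0.0333],"pos": [-0.1313,-0.2688,-0.25],"jaw": 0.06},{"rot": [0,0,-0.0333],"pos": [-0.1438,-0.2913,-0.25],"jaw": 0.06},{"rot": [0,0,-0.0333],"pos": [-0.1438,-0.2913,-0.25],"jaw": 0.06},{"rot": [0,0,-0.0333],"pos": [-0.1438,-0.2913,-0.25],"jaw": 0.06}]'

```text
t: 4.25
position: [0.4196, -0.063, 0.2511]
ee_rot: [[0.993, -0.122, 0.0], [-0.122, -0.993, -0.001], [0.0, 0.0, -1.0]]
wrist_force: [0.2, -0.3, -0.5]
finger_gap: 0.0639
grasp_force: 12.0
```

```bash
python3 - <<'E'
from h import *
s=r.get_state()
p,d,W,c=cloud('wrist'); np.savez('w2.npz',p=p,W=W); save('w2.png',p)
print(s['position'],np.degrees(np.arctan2(s['ee_rot'][1][0],s['ee_rot'][0][0])),s['finger_gap'])
q=p.astype(int); br=(q[...,0]-q[...,2]>25)&(q[...,0]<170)
print('pile',rect(W,(.530,-.063),.065,.010,.024,mask=br))
print('held',rect(W,s['position'][:2],.07,s['position'][2]-.006,s['position'][2]+.014,mask=br))
E
```

```text
[ 0.41955869 -0.06301023  0.25107676] -6.989988992027832 0.06394142242865496
pile (array([528.7, -62.6]), array([103.3,  63.8]), -4.6, 6729, np.float64(16.9))
held (array([417.6, -65.2]), array([104.7,  80.8]), -7.0, 23201, np.float64(258.0))
```

View pics/w2.png

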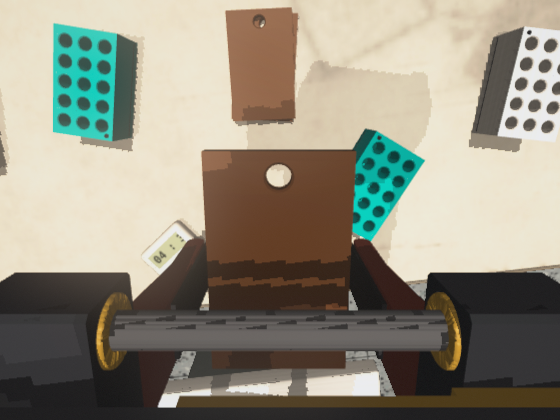

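The wrist view shows the held spacer square in the grip at (278,230) and the pile ahead at (262,65), both with their holes at the far end. The uncovered aluminium block is at the right (530,85). I'll refine the pile's yaw with a tighter height band.

```bash
python3 - <<'E'
from h import *
for n in ['w2','top','side']:
    A=np.load(n+'.npz');W=A['W'];q=A['p'].astype(int); br=(q[...,0]-q[...,2]>25)&(q[...,0]<170)
    for z0 in (.0145,.0155):
        print(n,rect(W,(.529,-.0625),.064,z0,.021,mask=br))
    m=br&(W[...,2]>.0145)&(W[...,2]<.021)&(np.hypot(W[...,0]-.529,W[...,1]+.0625)<.064)
    P=W[m][:,:2]*1000; cen=P.mean(0); 
    # long-edge fits: extreme y per x bin
    b=np.round((P[:,0]-cen[0])/4); lo=[];hi=[]
    for k in range(-10,11):
        Q=P[b==k]
        if len(Q)>3: lo.append((k*4,Q[:,1].min()));hi.append((k*4,Q[:,1].max()))
    print(cen.round(1),[np.degrees(np.arctan(np.polyfit(*np.array(e).T,1)[0])).round(1) for e in (lo,hi)])
E
```

```text
w2 (array([529.2, -62.2]), array([102.3,  63. ]), -4.5, 6686, np.float64(16.9))
w2 (array([529.2, -62.2]), array([102.3,  63. ]), -4.5, 6140, np.float64(16.9))
[530.8 -61.8] [np.float64(-4.6), np.float64(-4.6)]
top (array([529.1, -60.2]), array([101.3,  60.4]), -5.0, 541, np.float64(17.2))
top (array([528.9, -60.2]), array([100.8,  60.4]), -5.0, 331, np.float64(17.4))
[529.8 -58.6] [np.float64(-5.6), np.float64(-4.7)]
side (array([529.2, -64.9]), array([100.8,  59.1]), -3.8, 488, np.float64(18.2))
side (array([529.2, -64.9]), array([100.8,  59.1]), -3.8, 469, np.float64(18.2))
[528.1 -65. ] [np.float64(-3.9), np.float64(-3.0)]
```

Converted, 0.225 m / 0.8 = 0.2813, 0.1102 m / 0.8 = 0.1378, -2.4 degrees / 180 = -0.0133.

Request:
shift_gripper --rows '[{"rot": [0,0,-0.0056],"pos": [0.05,-0.0063,0.025],"jaw": 0.06},{"rot": [0,0,-0.0133],"pos": [0.1063,-0.0125,0.05],"jaw": 0.06},{"rot": [0,0,-0.0133],"pos": [0.1378,-0.0185,0.0875],"jaw": 0.06},{"rot": [0,0,-0.0133],"pos": [0.1378,-0.0185,0.1438],"jaw": 0.06},{"rot": [0,0,-0.0133],"pos": [0.1378,-0.0185,0.2],"jaw": 0.06},{"rot": [0,0,-0.0133],"pos": [0.1378,-0.0185,0.25],"jaw": 0.06},{"rot": [0,0,-0.0133],"pos": [0.1378,-0.0185,0.275],"jaw": 0.06},{"rot": [0,0,-0.0133],"pos": [0.1378,-0.0185,0.2813],"jaw": 0.06},{"rot": [0,0,-0.0133],"pos": [0.1378,-0.0185,0.2813],"jaw": 0.06}]'

```text
t: 5.2
position: [0.5302, -0.0627, 0.0251]
ee_rot: [[0.997, -0.082, -0.002], [-0.082, -0.997, 0.0], [-0.002, -0.0, -1.0]]
wrist_force: [-0.3, -0.0, -1.4]
finger_gap: 0.0638
grasp_force: 12.0
```

Converted, 0.0072 m / 0.8 = 0.009, -0.0009 m / 0.8 = -0.0011.

Request:
shift_gripper --rows '[{"pos": [0.0008,-0.0011,0.0038],"jaw": 0.06},{"pos": [0.0008,-0.0011,0.0075],"jaw": 0.06},{"pos": [0.0008,-0.0011,0.009],"jaw": 0.06},{"pos": [0.0008,-0.0011,0.009],"jaw": 0.06},{"pos": [0.0008,-0.0011,0.009],"jaw": 0.076},{"pos": [0.0008,-0.0011,0.009],"jaw": 0.076},{"pos": [0.0008,-0.0011,0.009],"jaw": 0.076}]'

```text
t: 5.9
position: [0.5316, -0.061, 0.0193]
ee_rot: [[0.997, -0.081, 0.001], [-0.081, -0.997, -0.0], [0.001, 0.0, -1.0]]
wrist_force: [0.6, 0.6, -0.4]
finger_gap: 0.0756
grasp_force: 0.0
```

Request:
shift_gripper --rows '[{"pos": [0,0,-0.025],"jaw": 0.076},{"pos": [0,0,-0.075],"jaw": 0.08},{"pos": [0,0,-0.1375],"jaw": 0.088},{"pos": [0,0,-0.1938],"jaw": 0.088},{"pos": [0,0,-0.25],"jaw": 0.088},{"pos": [0,0,-0.3],"jaw": 0.088},{"pos": [0,0,-0.3],"jaw": 0.088},{"pos": [0,0,-0.3],"jaw": 0.088}]'

```text
t: 6.7
position: [0.5318, -0.0611, 0.2601]
ee_rot: [[0.997, -0.081, 0.003], [-0.081, -0.997, -0.0], [0.003, 0.0, -1.0]]
wrist_force: [-0.2, -1.0, -0.3]
finger_gap: 0.0876
grasp_force: 0.0
```

```bash
python3 - <<'E'
from h import *
p,d,W,c=cloud('wrist'); np.savez('w3.npz',p=p,W=W)
q=p.astype(int); br=(q[...,0]-q[...,2]>25)&(q[...,0]<170)
print('pile',rect(W,(.530,-.062),.068,.018,.030,mask=br))
save('w3.png',np.hstack([p[60:340,150:400]]))
E
```

```text
pile (array([529.7, -63.2]), array([102.2,  63.8]), -4.7, 5467, np.float64(24.9))
```

View pics/w3.png

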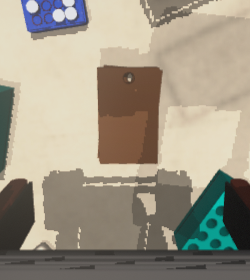

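The spacer lies squarely on the pile (128,115 in the crop) at yaw -4.7° and top 25 mm, within about 1 mm. Next is the block.

Converted, 0.2596 m / 0.8 = 0.3245, -0.0326 m / 0.8 = -0.0408, 8.5 degrees / 180 = 0.0472.

Request:
shift_gripper --rows '[{"rot": [0,0,0.0056],"pos": [-0.0038,0.0375,0],"jaw": 0.088},{"rot": [0,0,0.0167],"pos": [-0.0125,0.0938,0],"jaw": 0.088},{"rot": [0,0,0.0278],"pos": [-0.02,0.15,0],"jaw": 0.088},{"rot": [0,0,0.0389],"pos": [-0.025,0.2063,0],"jaw": 0.088},{"rot": [0,0,0.0472],"pos": [-0.0325,0.2625,0],"jaw": 0.088},{"rot": [0,0,0.0472],"pos": [-0.0408,0.3125,0],"jaw": 0.088},{"rot": [0,0,0.0472],"pos": [-0.0408,0.3245,0],"jaw": 0.088},{"rot": [0,0,0.0472],"pos": [-0.0408,0.3245,0],"jaw": 0.088},{"rot": [0,0,0.0472],"pos": [-0.0408,0.3245,0],"jaw": 0.088}]'

```text
t: 7.65
position: [0.4779, -0.316, 0.2576]
ee_rot: [[0.974, -0.227, -0.002], [-0.227, -0.974, 0.002], [-0.002, -0.002, -1.0]]
wrist_force: [0.8, 0.0, 0.3]
finger_gap: 0.0878
grasp_force: 0.0
```

```bash
python3 - <<'E'
from h import *
s=r.get_state()
p,d,W,c=cloud('wrist'); np.savez('w4.npz',p=p,W=W); save('w4.png',p)
print(s['position'],np.degrees(np.arctan2(s['ee_rot'][1][0],s['ee_rot'][0][0])))
print('block',rect(W,(.478,-.317),.09,.046,.06))
for b in models.boxes_of('tube_block','wrist'):print(b)
E
```

```text
[ 0.47790223 -0.31600114  0.25762159] -13.118613558688173
block (array([ 476.9, -315.3]), array([94.4, 55.1]), -13.2, 3520, np.float64(50.8))
{'xy': [154.0, 237.8], 'conf': 0.85}
{'xy': [273.0, 174.5], 'conf': 0.63}
```

View pics/w4.png

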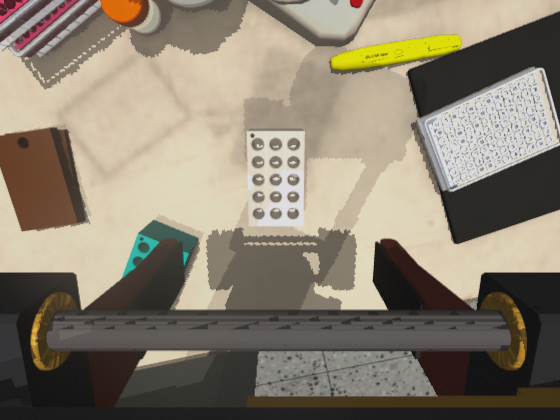

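The bare aluminium block is at (276,178), centre (477,-315) mm, top 51 mm, and it hasn't been disturbed. I'll grip it across its width.

Converted, 0.24 m / 0.8 = 0.3, -0.0011 m / 0.8 = -0.0014.

Request:
shift_gripper --rows '[{"pos": [-0.0014,-0.0006,0.0563],"jaw": 0.088},{"pos": [-0.0014,-0.0006,0.1188],"jaw": 0.088},{"pos": [-0.0014,-0.0006,0.175],"jaw": 0.088},{"pos": [-0.0014,-0.0006,0.225],"jaw": 0.088},{"pos": [-0.0014,-0.0006,0.2688],"jaw": 0.088},{"pos": [-0.0014,-0.0006,0.2938],"jaw": 0.088},{"pos": [-0.0014,-0.0006,0.3],"jaw": 0.088},{"pos": [-0.0014,-0.0006,0.3],"jaw": 0.088},{"pos": [-0.0014,-0.0006,0.3],"jaw": 0.05},{"pos": [-0.0014,-0.0006,0.3],"jaw": 0.05},{"pos": [-0.0014,-0.0006,0.3],"jaw": 0.05},{"pos": [-0.0014,-0.0006,0.3],"jaw": 0.05}]' --grip_n 40

```text
t: 8.95
position: [0.4775, -0.3161, 0.02]
ee_rot: [[0.974, -0.227, 0.002], [-0.227, -0.974, 0.0], [0.002, -0.001, -1.0]]
wrist_force: [1.6, 4.1, 1.7]
finger_gap: 0.0594
grasp_force: 1.6
```

Request:
shift_gripper --rows '[{"jaw": 0.05},{"jaw": 0.05}]'

```text
t: 9.15
position: [0.4775, -0.316, 0.0199]
ee_rot: [[0.974, -0.227, 0.002], [-0.227, -0.974, 0.0], [0.001, -0.001, -1.0]]
wrist_force: [0.6, 4.5, 5.5]
finger_gap: 0.0557
grasp_force: 40.0
```

Converted, -0.295 m / 0.8 = -0.3688, -0.26 m / 0.8 = -0.325.

Request:
shift_gripper --rows '[{"pos": [0,0,-0.0125],"jaw": 0.05},{"pos": [0,0,-0.05],"jaw": 0.05},{"pos": [0,0,-0.1],"jaw": 0.05},{"pos": [0,0,-0.15],"jaw": 0.05},{"pos": [-0.0063,-0.025,-0.2],"jaw": 0.05},{"pos": [-0.0188,-0.0688,-0.2375],"jaw": 0.05},{"pos": [-0.0313,-0.1188,-0.2625],"jaw": 0.05},{"pos": [-0.0438,-0.1688,-0.2813],"jaw": 0.05},{"pos": [-0.0563,-0.2188,-0.3],"jaw": 0.05},{"pos": [-0.0688,-0.2688,-0.3125],"jaw": 0.05},{"pos": [-0.0813,-0.3188,-0.325],"jaw": 0.05},{"pos": [-0.0938,-0.3688,-0.325],"jaw": 0.05}]'

```text
t: 10.35
position: [0.4707, -0.0111, 0.2801]
ee_rot: [[0.973, -0.229, 0.001], [-0.229, -0.973, -0.001], [0.002, 0.001, -1.0]]
wrist_force: [0.8, 0.1, -4.5]
finger_gap: 0.0559
grasp_force: 40.0
```

Request:
shift_gripper --rows '[{"pos": [-0.0125,-0.05,0],"jaw": 0.05},{"pos": [-0.025,-0.1,0],"jaw": 0.05},{"rot": [0,0,-0.0056],"pos": [-0.0375,-0.15,0],"jaw": 0.05},{"rot": [0,0,-0.0111],"pos": [-0.05,-0.2,0],"jaw": 0.05},{"rot": [0,0,-0.0167],"pos": [-0.0625,-0.25,0],"jaw": 0.05},{"rot": [0,0,-0.0222],"pos": [-0.075,-0.2938,0],"jaw": 0.05},{"rot": [0,0,-0.0278],"pos": [-0.0875,-0.3313,0],"jaw": 0.05},{"rot": [0,0,-0.0333],"pos": [-0.0963,-0.35,0],"jaw": 0.05},{"rot": [0,0,-0.0367],"pos": [-0.0981,-0.358,0],"jaw": 0.05},{"rot": [0,0,-0.0367],"pos": [-0.0981,-0.358,0],"jaw": 0.05},{"rot": [0,0,-0.0367],"pos": [-0.0981,-0.358,0],"jaw": 0.05}]'

```text
t: 11.45
position: [0.46, 0.2835, 0.2789]
ee_rot: [[0.993, -0.116, 0.0], [-0.116, -0.993, -0.001], [0.0, 0.001, -1.0]]
wrist_force: [-0.8, 0.6, -4.4]
finger_gap: 0.0559
grasp_force: 40.0
```

```bash
python3 - <<'E'
from h import *
s=r.get_state()
p,d,W,c=cloud('wrist'); np.savez('w5.npz',p=p,W=W); save('w5.png',p)
print(s['position'],np.degrees(np.arctan2(s['ee_rot'][1][0],s['ee_rot'][0][0])))
for z0 in (.067,.069,.0705): print('plate',rect(W,(.592,.284),.065,z0,.085))
print('held',rect(W,s['position'][:2],.07,s['position'][2]+.025,s['position'][2]+.04))
E
```

```text
[0.46002874 0.28352601 0.27893363] -6.6449273731730445
plate (array([587.7, 284.4]), array([70.8, 42.6]), -6.5, 3912, np.float64(72.7))
plate (array([587.7, 284.3]), array([70.8, 42.5]), -6.5, 3783, np.float64(72.7))
plate (array([588.4, 284.5]), array([68.9, 41. ]), -6.5, 3474, np.float64(72.8))
held (array([459.2, 281.2]), array([96.6, 75.2]), -6.6, 22375, np.float64(309.8))
```

View pics/w5.png

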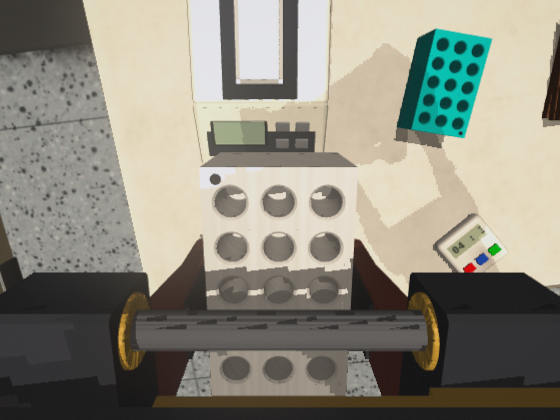

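The plate at (258,40) is cut off at the top of the frame, and the block hangs level at (278,260). I'll step 40 mm forward and measure again.

Converted, 0.04 m / 0.8 = 0.05, 0.02 m / 0.8 = 0.025.

Request:
shift_gripper --rows '[{"pos": [0.025,0,0],"jaw": 0.05},{"pos": [0.05,0,0],"jaw": 0.05},{"pos": [0.05,0,0],"jaw": 0.05},{"pos": [0.05,0,0],"jaw": 0.05}]'

```text
t: 11.9
position: [0.4997, 0.279, 0.2788]
ee_rot: [[0.993, -0.116, -0.001], [-0.116, -0.993, -0.0], [-0.001, 0.0, -1.0]]
wrist_force: [0.0, -0.3, -4.5]
finger_gap: 0.0565
grasp_force: 40.0
```

```bash
python3 - <<'E'
from h import *
s=r.get_state()
p,d,W,c=cloud('wrist'); np.savez('w6.npz',p=p,W=W); save('w6.png',p)
print(s['position'],np.degrees(np.arctan2(s['ee_rot'][1][0],s['ee_rot'][0][0])))
for z0 in (.066,.069,.0715): print('plate',rect(W,(.592,.284),.065,z0,.085))
q=p.astype(int);print(s['effort'])
print('held',rect(W,s['position'][:2],.07,s['position'][2]+.025,s['position'][2]+.036))
E
```

```text
[0.49966185 0.27904193 0.27877109] -6.673875354825885
plate (array([593.6, 283.7]), array([82.6, 42.4]), -6.5, 4187, np.float64(72.7))
plate (array([593.5, 283.7]), array([82.2, 42.3]), -6.5, 4029, np.float64(72.7))
plate (array([593.8, 283.1]), array([79. , 39.3]), -6.6, 3185, np.float64(72.9))
[-4.26625712e-01 -4.36689484e+01 -4.27629304e+01 -1.02556455e-01
 -1.62523566e-01 -2.36981252e-02]
held (array([498.8, 276.4]), array([96.6, 74.9]), -6.8, 21949, np.float64(309.6))
```

View pics/w6.png

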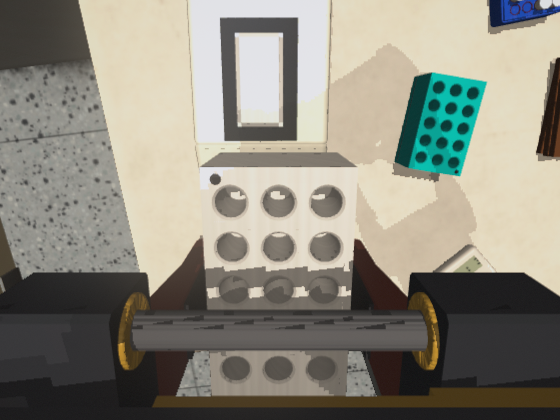

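The whole plate is now in view at (259,80): centre (593.5,283.7) mm, yaw -6.5°, which agrees with the top camera. I'll hover over it.

Converted, 0.174 m / 0.8 = 0.2175, 0.16 m / 0.8 = 0.2.

Request:
shift_gripper --rows '[{"pos": [0.0375,-0.0063,0],"jaw": 0.05},{"pos": [0.0875,-0.0138,0.025],"jaw": 0.05},{"pos": [0.1164,-0.0193,0.0625],"jaw": 0.05},{"pos": [0.1164,-0.0193,0.1125],"jaw": 0.05},{"pos": [0.1164,-0.0193,0.1625],"jaw": 0.05},{"pos": [0.1164,-0.0193,0.2],"jaw": 0.05},{"pos": [0.1164,-0.0193,0.2175],"jaw": 0.05},{"pos": [0.1164,-0.0193,0.2175],"jaw": 0.05},{"pos": [0.1164,-0.0193,0.2175],"jaw": 0.05}]'

```text
t: 12.85
position: [0.5941, 0.2852, 0.1071]
ee_rot: [[0.993, -0.114, 0.002], [-0.114, -0.993, 0.001], [0.002, -0.001, -1.0]]
wrist_force: [-0.5, -0.3, -3.5]
finger_gap: 0.0562
grasp_force: 40.0
```

```bash
python3 - <<'E'
from h import *
P=[]
for i in range(6):
    p,d,W,c=cloud('wrist' if i<2 else 'side' if i<3 else 'top'); s=r.get_state(); P.append(s['position'])
    z=s['position'][2]+.0301
    m=(abs(W[...,2]-z-.001)<.004)&(np.hypot(W[...,0]-.593,W[...,1]-.2835)<.07)
    Q=W[m]
    # block x-axis extents / front strip in tool frame
    R=np.array(s['ee_rot']); L=(Q-s['position'])@R*1000
    for side in (1,-1):
        S=L[(side*L[:,0]>20)]
        if len(S)>20: print(i,side,len(S),np.percentile(S[:,:2],[1,99],axis=0).round(1).tolist())
print(np.mean(P,0).round(4))
E
```

```text
0 1 8878 [[20.5, -25.2], [47.1, 29.8]]
0 -1 4815 [[-48.6, -25.2], [-27.2, 29.9]]
1 1 9072 [[20.5, -25.4], [47.4, 29.7]]
1 -1 4892 [[-48.2, -25.4], [-26.9, 29.7]]
2 1 61 [[20.4, -23.6], [45.6, 31.9]]
2 -1 71 [[-49.1, -31.2], [-20.2, 33.0]]
3 1 48 [[21.4, -17.1], [47.4, 26.5]]
3 -1 67 [[-48.4, -28.7], [-25.0, 27.2]]
4 1 51 [[21.5, -16.7], [47.7, 27.2]]
4 -1 68 [[-48.4, -28.3], [-26.2, 28.1]]
5 1 52 [[21.8, -15.6], [47.8, 25.6]]
5 -1 69 [[-48.5, -28.9], [-24.6, 27.7]]
[0.5946 0.2853 0.1077]
```

Converted, 0.016 m / 0.8 = 0.02, 0.015 m / 0.8 = 0.0188.

Request:
shift_gripper --rows '[{"pos": [0,0,0.005],"jaw": 0.05},{"pos": [0,0,0.01],"jaw": 0.05},{"pos": [0,0,0.0138],"jaw": 0.05},{"pos": [0,0,0.0163],"jaw": 0.05},{"pos": [0,0,0.0175],"jaw": 0.05},{"pos": [0,0,0.0188],"jaw": 0.05},{"pos": [0,0,0.02],"jaw": 0.05},{"pos": [0,0,0.02],"jaw": 0.05}]'

```text
t: 13.95
position: [0.5936, 0.2848, 0.0888]
ee_rot: [[0.993, -0.114, -0.0], [-0.114, -0.993, -0.0], [-0.0, 0.0, -1.0]]
wrist_force: [0.0, 0.5, -4.0]
finger_gap: 0.0559
grasp_force: 40.0
```

Already 3 mm below the plate top with no contact force, so it is entering. I'll continue slowly.

Converted, 0.0045 m / 0.8 = 0.0056, 0.004 m / 0.8 = 0.005.

Request:
shift_gripper --rows '[{"pos": [0,0,0.0013],"jaw": 0.05},{"pos": [0,0,0.0025],"jaw": 0.05},{"pos": [0,0,0.0038],"jaw": 0.05},{"pos": [0,0,0.0044],"jaw": 0.05},{"pos": [0,0,0.005],"jaw": 0.05},{"pos": [0,0,0.0056],"jaw": 0.05},{"pos": [0,0,0.0056],"jaw": 0.05}]'

```text
t: 14.65
position: [0.5936, 0.2848, 0.0843]
ee_rot: [[0.993, -0.114, -0.0], [-0.114, -0.993, -0.0], [-0.0, 0.0, -1.0]]
wrist_force: [1.0, -0.1, -4.5]
finger_gap: 0.056
grasp_force: 40.0
```

Converted, 0.0015 m / 0.8 = 0.0019, 0.0012 m / 0.8 = 0.0015.

Request:
shift_gripper --rows '[{"pos": [0,0,0.0005],"jaw": 0.05},{"pos": [0,0,0.001],"jaw": 0.05},{"pos": [0,0,0.0015],"jaw": 0.05},{"pos": [0,0,0.0019],"jaw": 0.05},{"pos": [0,0,0.0019],"jaw": 0.05}]'

```text
t: 15.15
position: [0.5937, 0.2849, 0.083]
ee_rot: [[0.993, -0.114, 0.0], [-0.114, -0.993, 0.0], [0.0, -0.0, -1.0]]
wrist_force: [-0.3, 0.2, -2.7]
finger_gap: 0.0559
grasp_force: 40.0
```

The load is going onto the plate. A touch more, then release, rise and check.

Converted, 0.0005 m / 0.8 = 0.0006, 0.0003 m / 0.8 = 0.0004.

Request:
shift_gripper --rows '[{"pos": [0,0,0.0004],"jaw": 0.05},{"pos": [0,0,0.0006],"jaw": 0.05},{"pos": [0,0,0.0006],"jaw": 0.05}]'

```text
t: 15.45
position: [0.5937, 0.2849, 0.083]
ee_rot: [[0.993, -0.114, 0.001], [-0.114, -0.993, 0.0], [0.001, -0.0, -1.0]]
wrist_force: [-2.2, -0.0, -0.3]
finger_gap: 0.0556
grasp_force: 40.0
```

Request:
shift_gripper --rows '[{"jaw": 0.058},{"jaw": 0.064},{"jaw": 0.08},{"jaw": 0.08},{"jaw": 0.08}]' --grip_n 5

```text
t: 15.95
position: [0.5937, 0.2849, 0.0825]
ee_rot: [[0.993, -0.114, 0.0], [-0.114, -0.993, 0.0], [0.0, -0.0, -1.0]]
wrist_force: [-0.0, 1.3, 0.6]
finger_gap: 0.0794
grasp_force: 0.0
```

Request:
shift_gripper --rows '[{"pos": [0,0,-0.0125],"jaw": 0.08},{"pos": [0,0,-0.05],"jaw": 0.08},{"pos": [0,0,-0.1],"jaw": 0.08},{"pos": [-0.025,0,-0.15],"jaw": 0.08},{"pos": [-0.05,0,-0.2],"jaw": 0.08},{"pos": [-0.0625,0,-0.2375],"jaw": 0.08},{"pos": [-0.0625,0,-0.2375],"jaw": 0.08},{"pos": [-0.0625,0,-0.2375],"jaw": 0.08}]'

```text
t: 16.75
position: [0.5442, 0.2907, 0.2739]
ee_rot: [[0.993, -0.114, 0.003], [-0.114, -0.993, 0.001], [0.003, -0.001, -1.0]]
wrist_force: [1.4, 0.2, -0.6]
finger_gap: 0.0798
grasp_force: 0.0
```

```bash
python3 - <<'E'
from h import *
s=r.get_state()
p,d,W,c=cloud('wrist'); save('w7.png',p)
print(rect(W,(.593,.284),.07,.108,.12))
m=(abs(W[...,2]-.114)<.004)&(np.hypot(W[...,0]-.593,W[...,1]-.284)<.06); P=W[m]
A=np.c_[P[:,:2]-P[:,:2].mean(0),np.ones(len(P))]; print('slopes deg, z',np.degrees(np.linalg.lstsq(A,P[:,2],rcond=None)[0][:2]),np.median(P[:,2]))
q,d,V,c=cloud('top'); qi=q.astype(int); br=(qi[...,0]-qi[...,2]>25)&(qi[...,0]<150)
print('pile',rect(V,(.53,-.061),.068,.018,.032,mask=br))
E
```

```text
(array([592.6, 282.3]), array([94.7, 55.3]), -6.5, 5124, np.float64(113.9))
slopes deg, z [-5.15583236e-03  2.60433646e-05] 0.11383102537493049
pile (array([529. , -61.5]), array([101.8,  61.2]), -4.8, 882, np.float64(24.9))
```

View pics/w7.png

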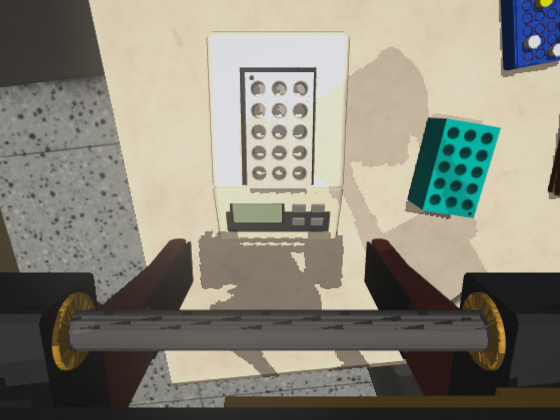

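The block sits on the heater at (279,130): top 113.9 mm by a camera that reads about 0.9 mm high, so 113 mm, fully home. It is level (slope 0°), the pile is square, and the robot touches nothing.

```bash
python3 -c "
from bench import r
print(r.job_done())"
```

```text
the job is handed in; nothing more can be done
None
```

The job is handed in at about 17 s of robot time: the spacer lies square on the pile (about 1 mm off), and the tube block sits level and fully home on the heating plate.

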